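# Pass the red-lidded specimen cup through the isolator port

### The arm

A 6-joint arm with a two-finger parallel gripper is mounted at the origin on a cart in front of the work surface, level with it; the furniture and walls round the work are solid. World frame = base frame: x ahead of the robot, y to its left, z up, the work surface at z = 0. Lengths are in m, angles in degrees, forces in N, time in s.
With the tool pointing down it reaches from about 0.4 to 0.825 m from the base axis. Payload 7 kg.
Tool frame: the origin (TCP) lies between the finger pads, 19 mm behind the fingertips; this is the grasp point; z points along the fingers, y is the line along which they close (so a half turn about z gives the same grasp; the last joint's range is limited). The gripper opens to 88 mm and grips with 3 to 60 N. Pads are 19 mm wide; open, the fingers measure 130 mm over their backs; the gripper's body (78 mm by 193 mm) begins 47 mm behind the grasp point.
Start: joints at [16.507, 20.546, 0.682, 0, -70.136, -16.507], TCP at [0.675, -0, 0.245] pointing down, gripper open.
Joint ranges: [-176.03, 176.03], [-82.01, 121.73], [-58.28, 71.71], [-173.87, 95.51], [-174.79, -0.11], [-173.66, 173.66]. Speed limits (degrees/s): [136.94, 136.94, 172.46, 180, 180, 180].

### API

Orientations are given as [roll, pitch, yaw] about the fixed x, y, z axes, in that order (R = Rz(yaw) Ry(pitch) Rx(roll)).
In Python, from plant import r gives the robot as it stands.
- The arm moves only by the tool carry_out, never from a script. Its argument "deltas" is a list of rows, each a list of 3 entries, a list of its own where there are three numbers: the opening, from 0 (shut) to 1 (fully open), then the shift along the tool's x, y, z in mm, then the turn, a rotation vector about the tool's x, y, z in rad. In form: [[gripper, [tx, ty, tz], [rx, ry, rz]], ...]. A call has 1 to 12 rows; each row is the pose to reach, as a shift and turn from the pose commanded when the call began, along the tool's axes at that moment; what a row does not reach only later rows make up. A row lasts 1/10 s, in which the tool goes at most 50 mm and 8.59 degrees, less where a joint would pass 70% of its speed; a pose out of reach is approached as far as the arm can. A call with a gripper value outside its range is refused whole. The fingers move at their own pace and stop on an object; "squeeze" is the grip in N (left out, the last holds). Time passes only in rows, so rows that repeat a pose let the fingers close. It gives the time, the measured TCP pose, the force, the opening and the grip force at its end, in the units of the state.
- r.get_state(): the state, without advancing time (a new reading comes with each control period).
- r.capture(name): name is "scene" or "side" or "wrist"; returns (picture, depth): 384x512x3 uint8, red, green, blue; 384x512 float32, m along the optical axis (not along the pixel's ray), 0 where there is no reading.
- r.get_calibration(name): a dict with "fov_y" (degrees; the focal length in pixels is half the picture's height over the tangent of half this angle, whatever the lens; pixels are square), "cx", "cy" (the principal point, pixels), "view" (4x4, takes a point from world to camera coordinates). Camera axes: x right, y down, z forward; pixel columns grow to the right and rows downward; lengths in m; the calibration is good to about 2 mm. A picture is of the moment at which its call begins: read the wrist's pose just before it. get_calibration takes no time and is no camera call; for the wrist camera it gives the pose at the moment of the call.
- r.close_job(): hands the job in; it is judged then, once.
The state is a dict: "time_s": time; "joints": joint angles; "qd": joint speeds; "joint_torque": joint torques, N m; "tcp_pos": TCP position; "eef_rot": TCP orientation; "contact_force": force on the tool from outside, world axes, zero at the start; "moment": the same for the moment, N m; "gripper_width": finger opening in m; "gripper_force": force on a finger pad.
Only numpy, scipy, OpenCV 4.12 (cv2) and the standard library are available. Lean on these libraries where they do the work, as an engineer would, in place of code of your own. Each camera call takes 0.05 s, during which the arm holds its last target. There are 200 camera calls.

### The job

Pass the specimen cup with the red lid through the round port in the sloping window of the white isolator box, and set it down gently, upright, on the floor inside, let go and withdraw. Do not drop it in, do not let the cup, fingers or gripper touch the box or the port's rim, and leave the yellow-lidded specimen cup where it stands.

Things in the scene. Friction and masses are not known exactly. Their poses are not given: they have to be found in the camera images.
- isolator: Fixed white box, 220 mm (its x) by 240 mm (its y), walls 6 mm, closed but for one round port in its clear sloping top window. Origin on the worktop straight below the port's centre, in mid-box; z up, x level towards the high back. Window height 63 mm at the front, 86 mm at the middle, 109 mm at the back (12 degree slope). Inner floor flat and empty, 4 mm above the origin, 206 by 226 mm.
- port (a point): Centre of the round port, 140 mm clear diameter, 86 mm above the worktop, edged by a blue bead 4.5 mm proud of the window. z is up. A path straight down through it is clear. To let go inside, open the fingers only a little (about 6 mm each side): fully opened fingers come near the rim.
- red_cup: Closed specimen cup with a red screw lid (lid fixed to it), clear body with a paper label: 68 mm tall; body 56 mm diameter, lid 62 mm diameter over the top 12 mm. Origin at the centre of its underside, z up along its axis. Stands on the worktop (z = 0). Loose, about 50 g. Can be gripped across the lid from above at any yaw.
- yellow_cup: The same kind of specimen cup with a yellow lid, same size, origin at the centre of its underside, z up. Stands on the worktop; to be left alone.
Things that resemble listed ones, but are neither listed nor needed, are in the scene too. Of the things that look like the red_cup, take the one that is farthest to the robot's left at the start.

How it is judged:
By the outcome, as a careful person would: the job done as asked, in the order asked, and still so for the second after the job is handed in, with the robot touching nothing.
It also fails if it takes over 38 s, if anything falls off the work surface, if the arm or the gripper's body presses on something with over 40 N, if the wrist force passes 120 N, or if a joint passes its speed limit or range.

## Working session

There is one attempt and no reset: what is moved stays moved. The work goes in short steps, Python scripts to look and compute and a tool call to move; the robot and the scene stay as the last step left them, time stands still between calls to the robot, and variables do not carry over. Pictures are saved under pics/ and viewed, at most 10 in all, crops included, and the job is handed in when it is done.

Besides the shell and the picture viewer there is one more tool, called after "Request:" in YAML: its name, and indented under it one key for each argument. carry_out: Moves the arm, as the interface text tells. Its arguments: {"type":"object","properties":{"deltas":{"type":"array"},"squeeze":{"type":"number"}},"required":["deltas"]}

```bash
mkdir -p pics
cat > h.py <<'E'
import numpy as np, cv2
from plant import r
def cap(n,save=None):
    c=r.get_calibration(n); p,d=r.capture(n)
    if save: cv2.imwrite(f'pics/{save}.png',p[:,:,::-1])
    return p,d,c
def world(d,c,u,v):
    f=192/np.tan(np.radians(c['fov_y']/2)); z=d[v,u]
    P=np.stack([(u-c['cx'])/f*z,(v-c['cy'])/f*z,z,np.ones_like(z)])
    return (np.linalg.inv(c['view'])@P)[:3].T
E
python3 - <<'E'
from h import *
for n in ('scene','side'):
    p,d,c=cap(n,n+'1'); print(n,{k:np.round(v,3).tolist() for k,v in c.items()})
a=cv2.imread('pics/scene1.png');b=cv2.imread('pics/side1.png')
cv2.imwrite('pics/both.png',cv2.resize(np.vstack([a,b]),(512,768)) if 0 else cv2.resize(np.hstack([a,b]),(800,300)))
print(r.get_state())
E
```

```text
scene {'fov_y': 47.594, 'cx': 258.32, 'cy': 189.463, 'view': [[0.892, -0.452, -0.015, -0.461], [-0.356, -0.682, -0.639, 0.229], [0.279, 0.576, -0.769, 1.218], [0.0, 0.0, 0.0, 1.0]]}
side {'fov_y': 48.407, 'cx': 252.838, 'cy': 191.776, 'view': [[0.905, -0.425, -0.006, -0.462], [-0.251, -0.523, -0.814, 0.186], [0.343, 0.738, -0.581, 0.997], [0.0, 0.0, 0.0, 1.0]]}
{'time_s': 0.1, 'joints': array([ 1.65080473e+01,  2.05844655e+01,  6.40716195e-01, -1.72527386e-02,
       -7.01362815e+01, -1.65069815e+01]), 'qd': array([-0.02471334, -0.05868483,  0.06893115,  0.03178791, -0.03576334,
       -0.02162549]), 'joint_torque': array([-1.42273191e-03, -5.84165347e+01,  2.93752134e+01,  7.01551259e+00,
        1.01412315e-02, -6.66964229e-05]), 'tcp_pos': array([ 6.74600962e-01, -1.08301304e-05,  2.44563093e-01]), 'eef_rot': array([ 1.79918659e+02, -7.18990366e-03, -9.00048026e+01]), 'contact_force': array([-0.66465208, -0.40496418,  0.48647385]), 'moment': array([-0.03791844,  0.0251397 , -0.05578573]), 'gripper_force': 0.0, 'gripper_width': 0.08738493761582405}
```

View pics/scene1.png

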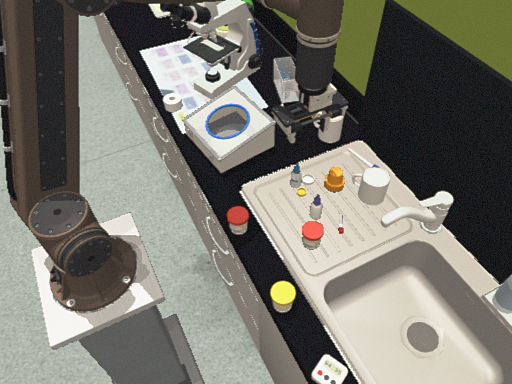

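View pics/side1.png

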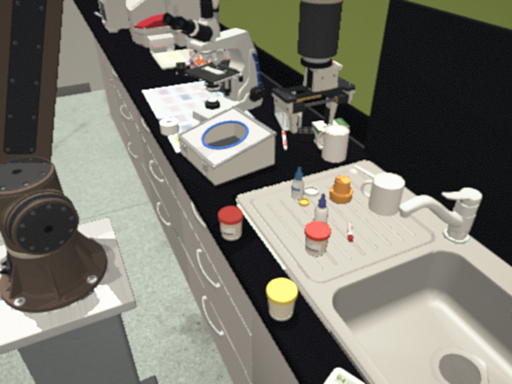

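The scene picture shows two red lids, at (237,217) and (313,232). The yellow lid is at (283,295), and the isolator's blue ring is at (228,121). In the side view the red lids are at (230,215) and (317,232), and the ring is at (225,134).

```bash
cat >> h.py <<'E'
def lids(p,d,c,amin=60):
    h=cv2.cvtColor(p,cv2.COLOR_RGB2HSV); H,S,V=cv2.split(h)
    out=[]
    for nm,m in (('red',((H<6)|(H>172))&(S>150)&(V>90)),('yel',(H>24)&(H<34)&(S>150)&(V>120)),('blue',(H>100)&(H<122)&(S>140)&(V>60))):
        n,L,st,ce=cv2.connectedComponentsWithStats(m.astype(np.uint8))
        for i in range(1,n):
            if st[i,4]<amin: continue
            v,u=np.where((L==i)&(d>0)); out.append((nm,ce[i],st[i,4],world(d,c,u,v),u,v))
    return out
def ray(c,u,v,z):
    f=192/np.tan(np.radians(c['fov_y']/2)); T=np.linalg.inv(c['view'])
    D=T[:3,:3]@np.array([(u-c['cx'])/f,(v-c['cy'])/f,1]); O=T[:3,3]
    return O+D*(z-O[2])/D[2]
def circ(xy):
    A=np.c_[2*xy,np.ones(len(xy))]; s=np.linalg.lstsq(A,(xy**2).sum(1),rcond=None)[0]
    return s[:2],np.sqrt(s[2]+s[:2]@s[:2])
E
python3 - <<'E'
from h import *
for n in ('scene','side'):
    p,d,c=cap(n); print(n)
    for nm,ce,a,P,u,v in lids(p,d,c):
        zt=np.percentile(P[:,2],90); t=P[abs(P[:,2]-zt)<.006]
        print(nm,ce.round(),a,'ztop',zt.round(4),'mid',((t.max(0)+t.min(0))/2).round(4),'ext',np.ptp(t,axis=0).round(3))
        if nm=='blue' and a>150:
            C=np.median(P,0); q=P[(abs(P-C)<.12).all(1)]
            m,rad=circ(q[:,:2]); g=np.linalg.lstsq(np.c_[q,][:,:2]-m@np.eye(2) if 0 else np.c_[q[:,:2]-m,np.ones(len(q))],q[:,2],rcond=None)[0]
            print('  ring',m,rad,'plane',g,'slope',np.degrees(np.arctan(np.hypot(*g[:2]))),'yaw',np.degrees(np.arctan2(g[1],g[0])))
E
```

```text
scene
red [237. 215.] 340 ztop 0.0705 mid [ 0.4233 -0.0534  0.0691] ext [0.062 0.061 0.009]
red [312. 230.] 336 ztop 0.0692 mid [ 0.5873 -0.1975  0.0675] ext [0.061 0.06  0.009]
yel [283. 291.] 331 ztop 0.0708 mid [ 0.4221 -0.3259  0.0691] ext [0.062 0.063 0.008]
blue [227. 121.] 206 ztop 0.1042 mid [0.6044 0.3127 0.1036] ext [0.047 0.124 0.011]
  ring [0.55595098 0.30789674] 0.07308498070050215 plane [0.15723866 0.00648305 0.08807521] slope 8.943416401673575 yaw 2.3610025608898635
side
red [151.  22.] 229 ztop 0.1458 mid [0.6913 1.6392 0.1458] ext [0.074 0.108 0.012]
red [230. 215.] 369 ztop 0.0685 mid [ 0.4205 -0.0537  0.0665] ext [0.057 0.062 0.008]
red [316. 236.] 110 ztop 0.0667 mid [ 0.5848 -0.2069  0.0646] ext [0.056 0.044 0.008]
blue [224. 137.] 140 ztop 0.1014 mid [0.6081 0.3051 0.0998] ext [0.035 0.132 0.008]
```

Run:
```python
from h import *
c=r.get_calibration('wrist'); T=np.linalg.inv(c['view']); print(T.round(3),c['fov_y'],c['cx'],c['cy'])
p,d,c=cap('scene'); v,u=np.where(d>0); P=world(d,c,u,v)
k=(P[:,2]>.12)&(P[:,2]<.6)&(u<262)&(u>165)&(v<120)
for y0 in np.arange(.2,.9,.05):
    q=P[k&(abs(P[:,1]-y0)<.025)]
    if len(q)>3: print(round(y0,2),len(q),q.min(0).round(2),q.max(0).round(2))
# box outline: bright low-saturation pts z .05-.115
h=cv2.cvtColor(p,cv2.COLOR_RGB2HSV)
```

```text
[[-1.     0.001 -0.002  0.674]
 [ 0.     0.954  0.3   -0.081]
 [ 0.003  0.3   -0.954  0.385]
 [ 0.     0.     0.     1.   ]] 58.16442277092509 254.84808876291834 192.0923439090808
0.5 207 [0.49 0.5  0.17] [0.63 0.52 0.4 ]
0.55 959 [0.48 0.53 0.12] [0.73 0.57 0.4 ]
0.6 1542 [0.49 0.58 0.12] [0.82 0.62 0.39]
0.65 950 [0.54 0.63 0.12] [0.84 0.67 0.31]
0.7 60 [0.58 0.68 0.15] [0.76 0.69 0.3 ]
0.75 60 [0.85 0.73 0.17] [0.87 0.77 0.23]
0.85 29 [0.88 0.84 0.15] [0.93 0.87 0.19]
```

Request:
carry_out:
  deltas:
    - [1,[-30,14,-5],[0,0,0]]
    - [1,[-65,30,-10],[0,0,0]]
    - [1,[-105,48,-16],[0,0,0]]
    - [1,[-145,66,-22],[0,0,0]]
    - [1,[-185,85,-28],[0,0,0]]
    - [1,[-220,101,-34],[0,0,0]]
    - [1,[-245,112,-38],[0,0,0]]
    - [1,[-260,119,-40],[0,0,0]]
    - [1,[-260,119,-40],[0,0,0]]
    - [1,[-260,119,-40],[0,0,0]]
    - [1,[-260,119,-40],[0,0,0]]

```text
time_s: 1.35
tcp_pos: [0.5563, 0.259, 0.285]
eef_rot: [180.0, -0.0, -90.1]
contact_force: [0.1, 0.4, -1.0]
gripper_width: 0.0875
gripper_force: 0.0
```

Run:
```python
from h import *
print(r.get_state()['qd'].round(1))
p,d,c=cap('wrist','w1')
for nm,ce,a,P,u,v in lids(p,d,c,150):
    print(nm,ce.round(),a,np.median(P,0).round(4),np.ptp(P,axis=0).round(3))
```

```text
[-0.4 -0.   0.   0.1  0.1 -0.2]
red [ 69. 232.] 182 [0.7978 0.3635 0.0108] [0.026 0.029 0.013]
blue [251. 209.] 3144 [0.5605 0.2984 0.0914] [0.158 0.152 0.103]
```

View pics/w1.png

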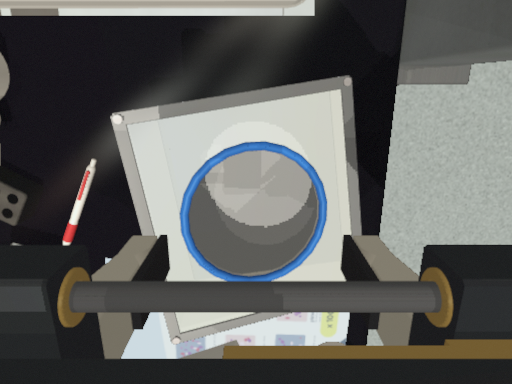

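The wrist view shows the whole blue ring, centred at about (254,212). Three window corners are visible, at (118,118), (347,80) and (175,340). The back (high) side is towards the image left.

```bash
cat >> h.py <<'E'
def ringfit(p,d,c,zc=0.089):
    b=max((x for x in lids(p,d,c,150) if x[0]=='blue'),key=lambda x:x[2]); P,u,v=b[3:]
    m=np.median(P,0)[:2]
    k=(P[:,2]>.06)&(P[:,2]<.125); q=P[k]
    g=np.linalg.lstsq(np.c_[q[:,:2]-m,np.ones(len(q))],q[:,2],rcond=None)[0]
    return u,v,q,m,g
E
python3 - <<'E'
from h import *
p,d,c=cap('wrist')
u,v,q,m,g=ringfit(p,d,c)
print('depth plane',g,'slope',np.degrees(np.arctan(np.hypot(*g[:2]))),'yaw',np.degrees(np.arctan2(g[1],g[0])))
F=ray(c,118,118,.109);R=ray(c,347,80,.063);B=ray(c,175,340,.109)
print('corners',F.round(4),R.round(4),B.round(4),'len',np.linalg.norm((F-R)[:2]),np.linalg.norm((F-B)[:2]))
for a in (F-R,(F-B)): print(np.degrees(np.arctan2(a[1],a[0])))
print('mid diag',((R+B)/2)[:2])
f=192/np.tan(np.radians(c['fov_y']/2)); T=np.linalg.inv(c['view'])
D=(T[:3,:3]@np.c_[(u-c['cx'])/f,(v-c['cy'])/f,np.ones(len(u))].T).T; O=T[:3,3]
for yaw in (0,10,12):
    G=np.tan(np.radians(12))*np.array([np.cos(np.radians(yaw)),np.sin(np.radians(yaw))]); C=np.array([.556,.308])
    for _ in range(8):
        n=np.array([-G[0],-G[1],1]); t=(n@np.r_[C,.0885]-O@n)/(D@n); X=O+D*t[:,None]
        ex=np.array([np.cos(np.radians(yaw)),np.sin(np.radians(yaw))]); ey=np.array([-ex[1],ex[0]])
        w=np.c_[(X[:,:2]@ex)/np.cos(np.radians(12)),X[:,:2]@ey]
        cc,rad=circ(w); C=ex*cc[0]*np.cos(np.radians(12))+ey*cc[1]
    print(yaw,C.round(4),rad.round(4), 'resid',np.std(np.linalg.norm(w-cc,axis=1)).round(4))
print(q[:,2].min(),q[:,2].max())
E
```

```text
depth plane [0.20928846 0.02698841 0.09186195] slope 11.915817867718028 yaw 7.347921429428564
corners [0.6783 0.2074 0.109 ] [0.4628 0.1747 0.063 ] [0.644  0.4493 0.109 ] len 0.21787608005368975 0.24437532359268807
8.634194351299682
-81.9517449381889
mid diag [0.55344207 0.3120028 ]
0 [0.5537 0.3106] 0.0742 resid 0.0024
10 [0.5537 0.31  ] 0.0736 resid 0.0023
12 [0.5538 0.3099] 0.0735 resid 0.0023
0.07317015050819664 0.10898608966632056
```

Request:
carry_out:
  deltas:
    - [1,[15,7,4],[0,0,-0.13]]
    - [1,[40,17,11],[0,0,-0.27]]
    - [1,[70,30,19],[0,0,-0.41]]
    - [1,[105,45,28],[0,0,-0.55]]
    - [1,[140,60,38],[0,0,-0.69]]
    - [1,[175,75,48],[0,0,-0.83]]
    - [1,[210,90,57],[0,0,-0.97]]
    - [1,[245,105,66],[0,0,-1.11]]
    - [1,[275,118,75],[0,0,-1.25]]
    - [1,[295,126,81],[0,0,-1.39]]
    - [1,[308,132,84],[0,0,-1.53]]
    - [1,[313,134,85],[0,0,-1.65]]

```text
time_s: 2.65
tcp_pos: [0.4209, -0.0549, 0.2001]
eef_rot: [180.0, 0.0, 4.7]
contact_force: [-0.4, -0.3, 0.4]
gripper_width: 0.0878
gripper_force: 0.0
```

Request:
carry_out:
  deltas:
    - [1,[0,0,0],[0,0,-0.067]]
    - [1,[0,0,0],[0,0,-0.067]]
    - [1,[0,0,0],[0,0,-0.067]]

```text
time_s: 2.95
tcp_pos: [0.422, -0.0534, 0.2005]
eef_rot: [180.0, -0.0, 8.2]
contact_force: [-1.0, 1.2, 0.6]
gripper_width: 0.0877
gripper_force: 0.0
```

Run:
```python
from h import *
s=r.get_state(); print(s['tcp_pos'],s['eef_rot'],s['joints'].round(1))
p,d,c=cap('wrist','w2')
for nm,ce,a,P,u,v in lids(p,d,c,150):
    zt=np.percentile(P[:,2],80); t=P[abs(P[:,2]-zt)<.005]
    mask=np.zeros(d.shape,np.uint8); mask[v,u]=1
    cn=max(cv2.findContours(mask,0,1)[0],key=cv2.contourArea)
    print(nm,ce.round(),a,zt,'mid',((t.max(0)+t.min(0))/2).round(4),np.ptp(t,axis=0).round(3))
```

```text
[ 0.42203464 -0.05340935  0.20045488] [ 1.79999087e+02 -1.45270836e-02  8.20533702e+00] [ 19.6  -1.6 -32.8   0.  -58.7  78.6]
red [475.  17.] 2593 0.068599931948886 mid [ 0.5691 -0.1913  0.0671] [0.028 0.054 0.007]
red [253. 184.] 4396 0.07038677376961379 mid [ 0.4222 -0.0512  0.0688] [0.061 0.062 0.007]
```

View pics/w2.png

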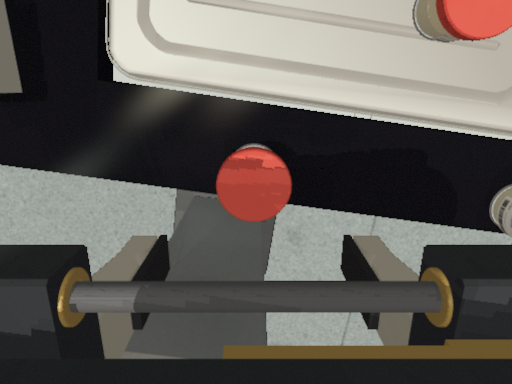

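The red lid is at (253,184), centred between the fingers, and the bench beneath it is clear.

Request:
carry_out:
  deltas:
    - [1,[0,-1,15],[0,0,0]]
    - [1,[0,-1,40],[0,0,0]]
    - [1,[0,-1,65],[0,0,0]]
    - [1,[0,-1,90],[0,0,0]]
    - [1,[0,-1,112],[0,0,0]]
    - [1,[0,-1,128],[0,0,0]]
    - [1,[0,-1,136],[0,0,0]]
    - [1,[0,-1,138],[0,0,0]]
    - [1,[0,-1,138],[0,0,0]]
    - [0.85,[0,-1,138],[0,0,0]]
    - [0.75,[0,-1,138],[0,0,0]]
    - [0.7,[0,-1,138],[0,0,0]]
  squeeze: 12

```text
time_s: 4.2
tcp_pos: [0.4222, -0.0519, 0.0629]
eef_rot: [-180.0, -0.1, 8.4]
contact_force: [0.4, -0.7, -0.3]
gripper_width: 0.069
gripper_force: 0.0
```

Request:
carry_out:
  deltas:
    - [0.6,[0,0,0],[0,0,0]]
    - [0.5,[0,0,0],[0,0,0]]
    - [0.5,[0,0,0],[0,0,0]]
    - [0.5,[0,0,0],[0,0,0]]
    - [0.5,[0,0,0],[0,0,0]]

```text
time_s: 4.7
tcp_pos: [0.4221, -0.052, 0.0626]
eef_rot: [180.0, -0.0, 8.4]
contact_force: [0.3, -0.6, 5.3]
gripper_width: 0.0611
gripper_force: 12.0
```

Request:
carry_out:
  deltas:
    - [0.5,[0,0,-5],[0,0,0]]
    - [0.5,[0,0,-15],[0,0,0]]
    - [0.5,[0,0,-35],[0,0,0]]
    - [0.5,[0,0,-60],[0,0,0]]
    - [0.5,[0,0,-90],[0,0,0]]
    - [0.5,[0,0,-120],[0,0,0]]
    - [0.5,[0,0,-145],[0,0,0]]
    - [0.5,[0,0,-158],[0,0,0]]
    - [0.5,[0,0,-163],[0,0,0]]
    - [0.5,[0,0,-163],[0,0,0]]

```text
time_s: 5.7
tcp_pos: [0.4218, -0.052, 0.226]
eef_rot: [-180.0, -0.1, 8.4]
contact_force: [0.5, -0.7, -0.8]
gripper_width: 0.0613
gripper_force: 12.0
```

Run:
```python
from h import *
s=r.get_state(); print(s['tcp_pos'],s['eef_rot'],s['gripper_width'],s['gripper_force'])
p,d,c=cap('wrist','w3'); q,e,cs=cap('side')
for p_,d_,c_ in ((p,d,c),(q,e,cs)):
  for nm,ce,a,P,u,v in lids(p_,d_,c_,80):
    if nm!='red': continue
    zt=np.percentile(P[:,2],80); t=P[abs(P[:,2]-zt)<.005]
    print(nm,ce.round(),a,zt,((t.max(0)+t.min(0))/2).round(4),np.ptp(t,axis=0).round(3))
cv2.imwrite('pics/w3c.png',np.hstack([p,cv2.resize(q[60:360,130:380],(288,384))])[:,:,::-1])
```

```text
[ 0.42182991 -0.05197351  0.22599719] [-1.79976815e+02 -7.39289192e-02  8.37234946e+00] 0.06130129715196978 11.999970246688463
red [462.  19.] 3051 0.06865939117157033 [ 0.5729 -0.1937  0.0671] [0.036 0.062 0.007]
red [255. 246.] 9034 0.2335537596654441 [ 0.4339 -0.0509  0.2319] [0.038 0.062 0.007]
red [255. 321.] 1444 0.2336329903154581 [ 0.3993 -0.0539  0.2333] [0.015 0.046 0.004]
red [151.  22.] 230 0.14225245820384147 [0.6835 1.6403 0.142 ] [0.08  0.107 0.009]
red [222. 160.] 176 0.23009632331323426 [ 0.4091 -0.0542  0.2288] [0.034 0.056 0.007]
red [316. 237.] 85 0.064592909040699 [ 0.5802 -0.2088  0.0632] [0.049 0.04  0.007]
```

View pics/w3c.png

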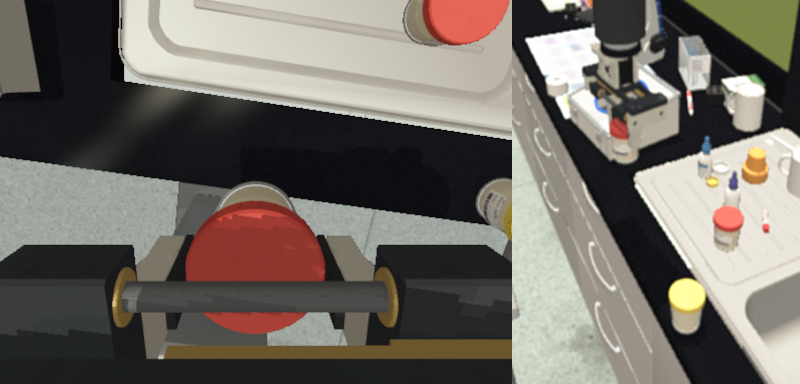

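The cup hangs upright and centred in the fingers. In the left image the lid is at (255,265), and in the side crop it is at (620,130). The yellow cup and the other red cup have not moved.

Request:
carry_out:
  deltas:
    - [0.5,[5,-9,0],[0,0,0]]
    - [0.5,[16,-30,0],[0,0,0]]
    - [0.5,[34,-63,0],[0,0,0]]
    - [0.5,[55,-102,0],[0,0,0]]
    - [0.5,[77,-142,0],[0,0,0]]
    - [0.5,[99,-182,0],[0,0,0]]
    - [0.5,[120,-222,0],[0,0,0]]
    - [0.5,[141,-260,0],[0,0,0]]
    - [0.5,[159,-294,0],[0,0,0]]
    - [0.5,[173,-320,0],[0,0,0]]
    - [0.5,[181,-334,0],[0,0,0]]
    - [0.5,[183,-339,0],[0,0,0]]

```text
time_s: 7.0
tcp_pos: [0.5534, 0.3116, 0.2235]
eef_rot: [179.9, 0.1, 8.4]
contact_force: [-0.3, 0.5, -1.1]
gripper_width: 0.0613
gripper_force: 12.0
```

Request:
carry_out:
  deltas:
    - [0.5,[0,0,0],[0,0,0]]
    - [0.5,[0,0,0],[0,0,0]]
    - [0.5,[0,0,0],[0,0,0]]

```text
time_s: 7.3
tcp_pos: [0.5533, 0.309, 0.2257]
eef_rot: [-180.0, -0.0, 8.3]
contact_force: [-1.1, -0.1, -0.1]
gripper_width: 0.0613
gripper_force: 12.0
```

Run:
```python
from h import *
s=r.get_state(); print(s['tcp_pos'],s['eef_rot'])
p,d,c=cap('wrist','w4')
h=cv2.cvtColor(p,cv2.COLOR_RGB2HSV); H,S,V=cv2.split(h)
m=(H>100)&(H<122)&(S>140)&(V>60)&(d>0); v,u=np.where(m)
P=world(d,c,u,v); C0=np.array([.554,.310]); k=abs(np.linalg.norm(P[:,:2]-C0,axis=1)-.072)<.012
k&=(P[:,2]>.06)&(P[:,2]<.12); u,v=u[k],v[k]; print(k.sum())
f=192/np.tan(np.radians(c['fov_y']/2)); T=np.linalg.inv(c['view'])
D=(T[:3,:3]@np.c_[(u-c['cx'])/f,(v-c['cy'])/f,np.ones(len(u))].T).T; O=T[:3,3]
yaw=np.radians(8.4); ex=np.array([np.cos(yaw),np.sin(yaw)]); ey=np.array([-ex[1],ex[0]]); C=C0
for _ in range(8):
    G=np.tan(np.radians(12))*ex; n=np.r_[-G,1]; t=(n@np.r_[C,.0885]-O@n)/(D@n); X=O+D*t[:,None]
    w=np.c_[X[:,:2]@ex/np.cos(np.radians(12)),X[:,:2]@ey]; cc,rad=circ(w); C=ex*cc[0]*np.cos(np.radians(12))+ey*cc[1]
print(C,rad,np.std(np.linalg.norm(w-cc,axis=1)))
e=C-s['tcp_pos'][:2]; print('tool err mm',1e3*e@ex,-1e3*e@ey)
```

```text
[0.55325786 0.30902821 0.22568546] [-1.79991350e+02 -5.91614396e-03  8.32719031e+00]
4088
[0.55427018 0.31076348] 0.07383353503363843 0.002395210907703517
tool err mm 1.2549551189281278 -1.5687711444987489
```

View pics/w4.png

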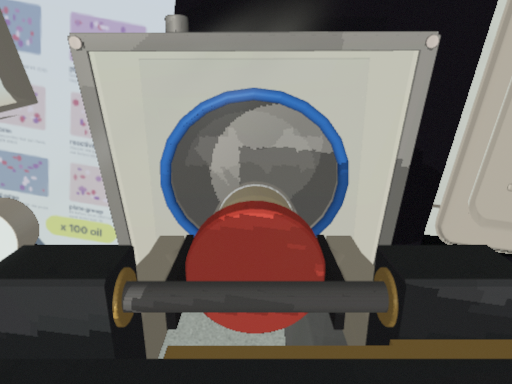

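The box edges are parallel to the gripper. The ring is centred at about column 254, the same column as the lid, so a 1.5 mm trim is all that is needed.

Request:
carry_out:
  deltas:
    - [0.5,[1,-1.5,0],[0,0,0]]
    - [0.5,[1,-1.5,0],[0,0,0]]
    - [0.5,[1,-1.5,5],[0,0,0]]
    - [0.5,[1,-1.5,17],[0,0,0]]
    - [0.5,[1,-1.5,34],[0,0,0]]
    - [0.5,[1,-1.5,54],[0,0,0]]
    - [0.5,[1,-1.5,75],[0,0,0]]
    - [0.5,[1,-1.5,96],[0,0,0]]
    - [0.5,[1,-1.5,115],[0,0,0]]
    - [0.5,[1,-1.5,131],[0,0,0]]
    - [0.5,[1,-1.5,142],[0,0,0]]
    - [0.5,[1,-1.5,148],[0,0,0]]

```text
time_s: 8.55
tcp_pos: [0.5537, 0.3111, 0.0756]
eef_rot: [179.9, 0.1, 8.4]
contact_force: [0.1, -1.0, -0.6]
gripper_width: 0.0613
gripper_force: 12.0
```

Request:
carry_out:
  deltas:
    - [0.5,[0,0,1],[0,0,0]]
    - [0.5,[0,0,2],[0,0,0]]
    - [0.5,[0,0,3],[0,0,0]]
    - [0.5,[0,0,4],[0,0,0]]
    - [0.5,[0,0,5],[0,0,0]]
    - [0.5,[0,0,6],[0,0,0]]
    - [0.5,[0,0,7],[0,0,0]]
    - [0.5,[0,0,7.5],[0,0,0]]
    - [0.5,[0,0,8],[0,0,0]]
    - [0.5,[0,0,8],[0,0,0]]
    - [0.5,[0,0,8],[0,0,0]]

```text
time_s: 9.65
tcp_pos: [0.5543, 0.3117, 0.0693]
eef_rot: [180.0, 0.0, 8.4]
contact_force: [0.2, 0.5, -0.8]
gripper_width: 0.0612
gripper_force: 12.0
```

Request:
carry_out:
  deltas:
    - [0.5,[0,0,0.5],[0,0,0]]
    - [0.5,[0,0,1],[0,0,0]]
    - [0.5,[0,0,1.5],[0,0,0]]
    - [0.5,[0,0,2],[0,0,0]]
    - [0.5,[0,0,2],[0,0,0]]

```text
time_s: 10.15
tcp_pos: [0.5542, 0.3116, 0.0672]
eef_rot: [180.0, 0.0, 8.4]
contact_force: [-0.6, 0.4, -0.3]
gripper_width: 0.0611
gripper_force: 12.0
```

Request:
carry_out:
  deltas:
    - [0.5,[0,0,0.3],[0,0,0]]
    - [0.5,[0,0,0.6],[0,0,0]]
    - [0.5,[0,0,0.6],[0,0,0]]

```text
time_s: 10.45
tcp_pos: [0.5543, 0.3116, 0.0669]
eef_rot: [-180.0, -0.0, 8.4]
contact_force: [-1.1, -0.0, -0.1]
gripper_width: 0.0613
gripper_force: 12.0
```

Request:
carry_out:
  deltas:
    - [0.5,[0,0,0.3],[0,0,0]]
    - [0.5,[0,0,0.6],[0,0,0]]
    - [0.5,[0,0,0.6],[0,0,0]]
    - [0.5,[0,0,0.6],[0,0,0]]

```text
time_s: 10.85
tcp_pos: [0.5545, 0.3117, 0.0667]
eef_rot: [-180.0, -0.0, 8.4]
contact_force: [-1.0, -0.4, 5.4]
gripper_width: 0.0612
gripper_force: 12.0
```

The 5.4 N upward force means the cup is on the floor. Next I open about 6 mm per side.

Request:
carry_out:
  deltas:
    - [0.72,[0,0,0],[0,0,0]]
    - [0.76,[0,0,0],[0,0,0]]
    - [0.8,[0,0,0],[0,0,0]]
    - [0.83,[0,0,0],[0,0,0]]
    - [0.83,[0,0,0],[0,0,0]]
    - [0.83,[0,0,0],[0,0,0]]
    - [0.83,[0,0,0],[0,0,0]]

```text
time_s: 11.55
tcp_pos: [0.5542, 0.3116, 0.0661]
eef_rot: [180.0, 0.0, 8.4]
contact_force: [-0.1, 0.4, 0.2]
gripper_width: 0.0727
gripper_force: 0.0
```

Request:
carry_out:
  deltas:
    - [0.83,[0,0,-3],[0,0,0]]
    - [0.83,[0,0,-8],[0,0,0]]
    - [0.83,[0,0,-16],[0,0,0]]
    - [0.83,[0,0,-28],[0,0,0]]
    - [0.83,[0,0,-44],[0,0,0]]
    - [0.83,[0,0,-64],[0,0,0]]
    - [0.83,[0,0,-87],[0,0,0]]
    - [0.83,[0,0,-112],[0,0,0]]
    - [0.83,[0,0,-138],[0,0,0]]
    - [0.83,[0,0,-162],[0,0,0]]
    - [0.83,[0,0,-180],[0,0,0]]
    - [0.83,[0,0,-190],[0,0,0]]

```text
time_s: 12.75
tcp_pos: [0.5548, 0.3119, 0.2594]
eef_rot: [-179.9, -0.2, 8.4]
contact_force: [0.2, -0.5, 0.1]
gripper_width: 0.0728
gripper_force: 0.0
```

Request:
carry_out:
  deltas:
    - [0.83,[0,0,0],[0,0,0]]
    - [0.83,[0,0,0],[0,0,0]]
    - [0.83,[0,0,0],[0,0,0]]

```text
time_s: 13.05
tcp_pos: [0.5538, 0.3113, 0.2549]
eef_rot: [180.0, 0.1, 8.4]
contact_force: [-0.5, -0.3, -1.1]
gripper_width: 0.0728
gripper_force: 0.0
```

Run:
```python
from h import *
p,d,c=cap('wrist'); q,e,cs=cap('scene')
for p_,d_,c_ in ((p,d,c),(q,e,cs)):
  for nm,ce,a,P,u,v in lids(p_,d_,c_,80):
    zt=np.percentile(P[:,2],80); t=P[abs(P[:,2]-zt)<.005]
    print(nm,ce.round(),a,zt.round(4),((t.max(0)+t.min(0))/2).round(4),np.ptp(t,axis=0).round(3))
    if a>2500 and nm=='red': print('tilt',np.linalg.lstsq(np.c_[t[:,:2]-t[:,:2].mean(0),np.ones(len(t))],t[:,2],rcond=None)[0])
cv2.imwrite('pics/w5.png',np.hstack([p,cv2.resize(q[60:360,130:380],(288,384))])[:,:,::-1])
```

```text
red [255. 169.] 3176 0.0745 [0.554  0.3121 0.0729] [0.061 0.061 0.007]
tilt [-0.00636941  0.00080107  0.07384735]
blue [257. 161.] 4217 0.1046 [0.602  0.3169 0.1044] [0.056 0.131 0.009]
red [227. 125.] 202 0.0741 [0.5546 0.3086 0.0731] [0.058 0.063 0.008]
red [312. 230.] 336 0.0681 [ 0.5877 -0.1974  0.0675] [0.059 0.062 0.008]
yel [283. 291.] 304 0.0696 [ 0.422  -0.325   0.0691] [0.062 0.062 0.009]
blue [227. 121.] 196 0.1008 [0.5946 0.3058 0.1009] [0.068 0.146 0.01 ]
```

View pics/w5.png

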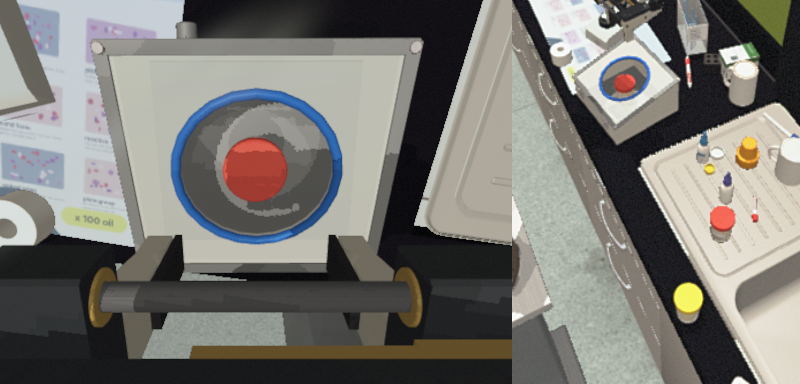

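The cup stands upright inside the box, with its lid at (255,169) in the ring. Its top is level at about 72 mm, the other cups have not moved, and the gripper is well clear.

```bash
python3 -c "
from plant import r
print(r.close_job())"
```

```text
the job is handed in; nothing more can be done
None
```

The red-lidded cup went in through the port and stands upright on the isolator floor, released with the gripper withdrawn; the yellow-lidded cup has not moved, no contact with the box or rim showed in the force readings, and the job was handed in at about 13 s.

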